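# Roll the flanged spool into line and clamp the joint

### The job

Roll the loose flanged spool along the rubber tracks by light pushes on its side until its flange lines up with the fixed flange, and let it come to rest there by itself; do not grip or lift it and do not let it run past. Then swing the hinged half ring down fully over both flanges and turn the swivel latch fully across so that its nose lies over the ring's lug, leaving the other things on the bench where they are.

Things in the scene. Friction and masses are not known exactly. Their poses are not given: they have to be found in the camera images.
- jig: Fixed jig: dark steel plate 290 x 370 x 10 mm (x -200 to 90, y -245 to 125 mm). Origin on the table, below the axis of the fixed flange, in the plane of the flange joint; x = the way the spool must roll (away from the robot), y = left, along the flange axis, z up; yaw within 0.2 rad. Two rubber tracks (top z = 12 mm) carry the spool's flanges. A white line across the plate lies at x = 0.
- spool_mid (a point): Centre of the loose steel spool: tube 34 mm in diameter, a flange 50 mm in diameter and 8 mm thick at each end, 188 mm long, 0.25 to 0.5 kg, lying along jig y on its flanges, centre 37 mm above the table, 90 to 140 mm short of the line. Push the plain tube within 30 mm of its middle, or it may jam askew. It coasts under 2 mm after a push at 20 mm/s, 10 mm or more after 100 mm/s.
- lineup (a point): Where the spool's centre must come: on the fixed flange's axis, 96 mm to the right (jig -y) of the jig's origin, 37 mm above the table. Axes as the jig's. Aluminium kerbs, 24 mm high over the table, at jig y = 0 to 10 mm (x -195 to -40 mm) and y = -202 to -192 mm guide the spool's ends with 2 mm play on each side.
- fixed_flange (a point): Centre of the fixed steel flange's free face, 50 mm in diameter, 2 mm to the left of the jig's origin, axis along jig y, 37 mm above the table. Flange 8 mm thick; behind it (jig +y) a 34 mm stub tube reaches 85 mm from the origin, in a grey saddle 62 mm high.
- ring (a joint): Angle of the hinged steel half ring (rad): 0 = closed over the flanges (stop), grows as it opens up and back, 1.85 = stop; starts at 1.35 to 1.75, about upright. Stays where it is left (stiff hinge, 0.11 N m). Inner radius 29 mm, outer 37 mm, 28 mm wide: it goes over the flanges only if they are in line within about 4 mm.
- ring_hinge (a point): Middle of the ring's hinge pin, which lies along the jig's y, 44 mm behind (jig +x) the flange axis and 37 mm above the table.
- ring_lug (a point): Middle of the upper face of the ring's lug, a flat tongue 30 mm long, 36 mm wide (jig y -16 to 20 mm) and 10 mm thick at the ring's free end, 91 mm from the hinge pin. Ring closed: this face looks up, 42 mm above the table; ring open: the lug points up and this face looks away from the robot (jig +x). Pushing this face closes the ring.
- latch (a joint): Angle of the swivel latch about its upright post (rad): 0 = open, knob towards the robot (jig -x), nose away from the lug; grows clockwise seen from above; 1.571 = fully closed (stop), knob to the left (jig +y), nose over the lug. Starts at 0 to 0.4, stays where it is left (0.04 N m).
- latch_pivot (a point): On the latch's pivot axis, 49 mm above the table, 48 mm in front (jig -x) and 36 mm to the left (jig +y) of the jig's origin. The lever is a dark bar 12 mm wide and 10 mm thick, upper face 54.5 mm above the table; its nose reaches 30 mm from the axis.
- latch_knob (a point): Middle of the latch's upright black knob, 14 mm in diameter and 26 mm high (54.5 to 80.5 mm above the table), 60 mm from the pivot axis.
- nut: Small steel nut, 20 x 23 x 10 mm, on the jig plate, left front: a bystander. Origin at its underside.
- bolt: Steel bolt, 18 x 18 x 56 mm, standing on the plate beyond the right kerb: a bystander. Origin at its underside.
- ferrule: Steel ferrule, 44 mm in diameter, 55 mm high, standing on the plate at the left back: a bystander. Origin at its underside.
- tape: Roll of masking tape, 100 mm in diameter, 24 mm high, on the table to the right: a bystander. Origin at its underside.
- measure: Tape measure, 72 x 79 x 36 mm, on the table at the right front: a bystander. Origin at its underside.
- plier: Pliers, 67 x 170 x 12 mm, lying on the red mat at the far left: a bystander. Origin at its underside.
- marker: Marker pen, 136 mm long, 15 mm thick, lying on the table behind the jig: a bystander. Origin at its underside.
- spool: The same loose spool; origin at its centre, own y along its axis (its attitude turns as it rolls).

How it is judged (in metres and radians):
On the way, in this order (a step that is already met when the one before it is completed fails the run):
1. the spool lies at rest by itself, in line with the fixed flange within 4 mm, the ring still open (x of spool_mid in the frame of lineup between -0.004 and 0.004 m and linear speed of spool below 0.008 m/s and contact force between the fingers and spool below 0.2 N and value of joint ring above 0.8 rad), for 0.4 s.
2. the half ring is closed over both flanges, within 0.08 rad (x of spool_mid in the frame of lineup between -0.005 and 0.005 m and value of joint ring below 0.08 rad), for 0.2 s.
3. the latch is turned across the lug (value of joint latch above 1.4 rad and value of joint ring below 0.08 rad), for 0.2 s.
At the end, for the whole second after the job is handed in: The spool lies at rest on its tracks, its centre within 5 mm of the line-up in the rolling direction and 4 mm in height; the ring is closed (within 0.08 rad) and the latch is across the lug (1.4 rad or more) (all of step 3 and x of spool_mid in the frame of lineup between -0.005 and 0.005 m and linear speed of spool below 0.01 m/s and z of spool_mid in the frame of lineup between -0.004 and 0.004 m); the robot touches nothing.
It fails at once if the spool has run more than 9 mm past the line-up (x of spool_mid in the frame of lineup above 0.009 m).
It fails at once if the spool is lifted off its tracks by more than 8 mm (z of spool_mid in the frame of lineup above 0.008 m).
It fails at once if the spool is gripped or pushed hard (over 15 N from the fingers) (contact force between the fingers and spool above 15 N).
It fails at once if a bystander is moved by more than 30 mm (distance of any of nut, bolt, ferrule, tape, measure, plier, marker from where it was at the start of the episode above 0.03 m).
It also fails if it takes over 72 s, if anything falls off the work surface, if the arm or the gripper's body presses on something with over 40 N, if the wrist force passes 120 N, or if a joint passes its speed limit or range.

### The arm

A 6-joint arm with a two-finger parallel gripper is mounted at the origin on a cart in front of the work surface, level with it; the furniture and walls round the work are solid. World frame = base frame: x ahead of the robot, y to its left, z up, the work surface at z = 0. Lengths are in m, angles in degrees, forces in N, time in s.
With the tool pointing down it reaches from about 0.4 to 0.825 m from the base axis. Payload 7 kg.
Tool frame: the origin (TCP) lies midway between the tips of the shut fingers; the grasp point (between the pads) lies 19 mm behind it; z points along the fingers, y is the line along which they close (so a half turn about z gives the same grasp; the last joint's range is limited). The gripper opens to 88 mm and grips with 3 to 60 N. Pads are 19 mm wide; open, the fingers measure 130 mm over their backs; the gripper's body (78 mm by 193 mm) begins 47 mm behind the grasp point.
Start: joints at [80.048, 20.546, 0.682, 0, -70.136, -16.507], TCP at [0.301, 0.604, 0.227] pointing down, gripper open.
Joint ranges: [-176.03, 176.03], [-82.01, 121.73], [-58.28, 71.71], [-173.87, 95.51], [-174.79, -0.11], [-173.66, 173.66]. Speed limits (degrees/s): [136.94, 136.94, 172.46, 180, 180, 180].

### API

Orientations are given as [roll, pitch, yaw] about the fixed x, y, z axes, in that order (R = Rz(yaw) Ry(pitch) Rx(roll)).
In Python, from plant import r gives the robot as it stands. The module is installed in compiled form; this text tells all that it offers.
- The arm moves only by the tool play_rows, never from a script. Its argument "rows" is a list of rows, each an object with "slide": the shift along the tool's x, y, z as a fraction of full scale, a list of three; "delta_rot": the turn, a rotation vector about the tool's x, y, z as a fraction of full scale, a list of three; "fingers": the opening, from -1 (shut) to 1 (fully open). In form: [{"slide": [x, y, z], "delta_rot": [rx, ry, rz], "fingers": fingers}, ...]. A call has 1 to 8 rows; each row shifts and turns the commanded pose from where the row before left it, along the tool's axes as they then stand; what a row does not reach is not made up. Full scale, the value 1, is 0.15 m for a shift and 0.08 rad for a turn. A row lasts 1/8 s, in which the tool goes at most 62.5 mm and 10.7 degrees, less where a joint would pass 70% of its speed; a pose out of reach is approached as far as the arm can. A call with a number of a shift or a turn outside -1 to 1 is refused whole. A call with a gripper value outside its range is refused whole. The fingers move at their own pace and stop on an object; "squeeze" is the grip in N (left out, the last holds). Time passes only in rows, so rows that do not move let the fingers close. It gives the time, the measured TCP pose, the force, the opening and the grip force at its end, in the units of the state.
- r.get_state(): the state, without advancing time (a new reading comes with each control period).
- r.capture(name): name is "scene" or "top" or "wrist"; returns a dict with "image" (480x640x3 uint8, blue, green, red), "fx", "fy", "cx", "cy" (pixels), "R" (3x3) and "t" (3): a world point X has camera coordinates R X + t; the wrist camera has in their place "T_tool_cam" (4x4, takes a point from camera to tool coordinates, whose origin is the TCP and whose axes are the flange's). Camera axes: x right, y down, z forward; pixel columns grow to the right and rows downward; lengths in m; the calibration is good to about 2 mm. A picture is of the moment at which its call begins: read the wrist's pose just before it. There is no depth.
- r.close_job(): hands the job in; it is judged then, once.
The state is a dict: "time_s": time; "joints": joint angles; "qd": joint speeds; "joint_torque": joint torques, N m; "tcp_pos": TCP position; "eef_rot": TCP orientation; "contact_force": force on the tool from outside, world axes, zero at the start; "moment": the same for the moment, N m; "gripper_width": finger opening in m; "gripper_force": force on a finger pad.
Only numpy, scipy, OpenCV 4.12 (cv2) and the standard library are available. Lean on these libraries where they do the work, as an engineer would, in place of code of your own. Each camera call takes 0.05 s, during which the arm holds its last target. There are 200 camera calls.

## Working session

There is one attempt and no reset: what is moved stays moved. The work goes in short steps, Python scripts to look and compute and a tool call to move; the robot and the scene stay as the last step left them, time stands still between calls to the robot, and variables do not carry over. Pictures are saved under pics/ and viewed, at most 10 in all, crops included, and the job is handed in when it is done.

Besides the shell and the picture viewer there is one more tool, called after "Request:" by a JSON object that holds its "name" and its "arguments", one argument or row to a line. play_rows: Moves the arm, as the interface text tells. Shift numbers are shares of 0.15 m and turn numbers shares of 0.08 rad, none past 1 either way. Its arguments: {"type":"object","properties":{"rows":{"type":"array"},"squeeze":{"type":"number"}},"required":["rows"]}

```bash
mkdir -p pics
python3 - <<'E'
from plant import r
import cv2,pickle
s=r.get_state();print(s)
for n in("scene","top"):
    c=r.capture(n);cv2.imwrite(f"pics/{n}0.png",c["image"]);pickle.dump(c,open(n+".pkl","wb"))
    print(n,c["fx"],c["cx"],c["cy"],(-c["R"].T@c["t"]),c["R"])
E
```

```text
{'time_s': 0.0, 'joints': array([ 8.00475997e+01,  2.05916773e+01,  6.34325500e-01, -1.92963067e-02,
       -7.01335106e+01, -1.65082057e+01]), 'qd': array([ 0.04745306, -0.09106687, -0.06720532,  0.00730148, -0.07582113,
       -0.05664101]), 'joint_torque': array([ 4.02722644e-04, -5.82715666e+01,  2.93050128e+01,  6.99698657e+00,
        6.86248895e-03, -1.65653405e-04]), 'tcp_pos': array([0.30056907, 0.60386378, 0.22562671]), 'eef_rot': array([ 1.79907728e+02, -8.42919430e-03, -2.64671711e+01]), 'contact_force': array([ 0.41567373, -0.33099852, -0.43609465]), 'moment': array([0.01005563, 0.03530783, 0.02319258]), 'gripper_force': 0.0, 'gripper_width': 0.08778999650600275}
scene 517.7292381071719 316.84645976651547 253.8574244984695 [-0.15478431 -0.93854534  1.28949639] [[ 0.82412584 -0.56612824  0.01776026]
 [-0.38434398 -0.58198048 -0.71664386]
 [ 0.41604845  0.58377867 -0.69721313]]
top 570.052123958741 312.28190280733423 231.8390251986981 [0.37054737 0.10369803 1.66921345] [[-0.0074207  -0.99989314  0.01259498]
 [-0.98937977  0.00551307 -0.14524904]
 [ 0.14516409 -0.01353906 -0.98931496]]
```

View pics/top0.png

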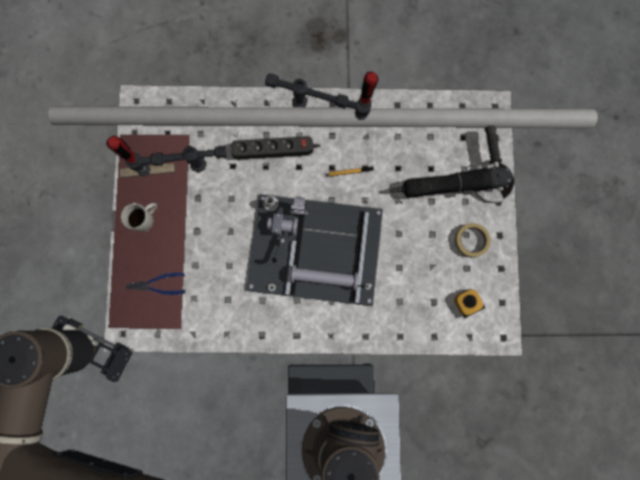

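View pics/scene0.png

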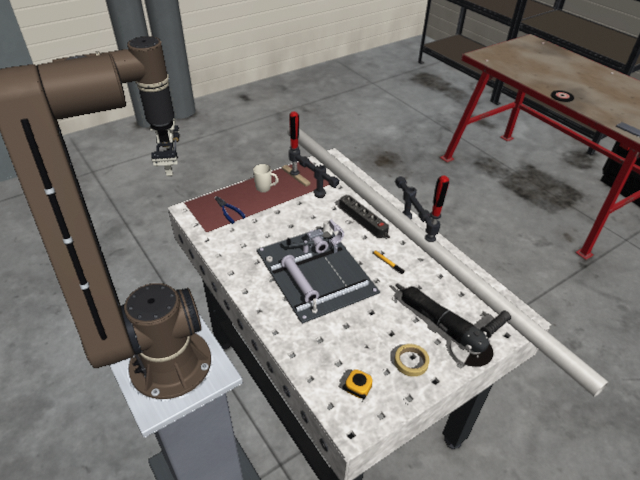

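The top view shows the jig plate with corners at about (258,194), (382,208), (373,305) and (246,291). The spool runs from about (290,275) to (357,281), and the ring and latch sit at the left near (285,225). I'll get a coarse jig pose from the plate corners.

```bash
cat > h.py <<'E'
import numpy as np,cv2
from scipy.spatial.transform import Rotation as Ro
def ray(c,uv,z,R=None,t=None):
    R=c["R"] if R is None else R; t=c["t"] if t is None else t
    o=-R.T@t; d=R.T@np.array([(uv[0]-c["cx"])/c["fx"],(uv[1]-c["cy"])/c["fy"],1.])
    return o+d*(z-o[2])/d[2]
def proj(c,X,R=None,t=None):
    R=c["R"] if R is None else R; t=c["t"] if t is None else t
    p=R@np.asarray(X)+t; return np.array([c["fx"]*p[0]/p[2]+c["cx"],c["fy"]*p[1]/p[2]+c["cy"]])
def wristRt(c,s):
    T=np.eye(4);T[:3,:3]=Ro.from_euler("xyz",s["eef_rot"],degrees=True).as_matrix();T[:3,3]=s["tcp_pos"]
    M=np.linalg.inv(T@c["T_tool_cam"]);return M[:3,:3],M[:3,3]
E
python3 - <<'E'
import pickle
from h import *
from plant import r
c=pickle.load(open("top.pkl","rb"))
im=c["image"];g=cv2.cvtColor(im,cv2.COLOR_BGR2GRAY)
m=np.zeros_like(g);m[180:320,230:400]=(g[180:320,230:400]<110)
m=cv2.morphologyEx(m,cv2.MORPH_CLOSE,np.ones((9,9)));m=cv2.morphologyEx(m,cv2.MORPH_OPEN,np.ones((9,9)))
k=max(cv2.findContours(m,0,1)[0],key=cv2.contourArea)
b=cv2.boxPoints(cv2.minAreaRect(k));print(b)
P=np.array([ray(c,q,.01) for q in b]);print(P)
print([np.linalg.norm(P[i]-P[i-1]) for i in range(4)])
ce=P.mean(0)
e=max([P[i]-P[i-1] for i in range(4)],key=lambda v:(v[1]))
yaw=np.arctan2(-e[0],e[1]);print("yaw",yaw)
R=np.array([[np.cos(yaw),-np.sin(yaw)],[np.sin(yaw),np.cos(yaw)]])
print("origin",ce[:2]-R@[-.055,-.06])
w=r.capture("wrist");print(w["T_tool_cam"],w["fx"],w["cx"],w["cy"])
E
```

```text
[[244.24132 293.01044]
 [254.87877 192.7144 ]
 [382.68353 206.26944]
 [372.04608 306.5655 ]]
[[ 0.43629734  0.27911202  0.01      ]
 [ 0.73232684  0.2505138   0.01      ]
 [ 0.68950046 -0.12842159  0.01      ]
 [ 0.39475292 -0.09013662  0.01      ]]
[np.float64(0.3715783890426023), np.float64(0.297407673744256), np.float64(0.38134778560839855), np.float64(0.29722356683305773)]
yaw -0.11203949900107782
origin [0.62458286 0.13124142]
[[-1.21355509e-03 -9.53553055e-01 -3.01222671e-01  8.18828020e-02]
 [ 9.99999085e-01 -9.77036544e-04 -9.35845239e-04 -8.32843062e-04]
 [ 5.98072529e-04 -3.01223531e-01  9.53553368e-01 -1.58962880e-01]
 [ 0.00000000e+00  0.00000000e+00  0.00000000e+00  1.00000000e+00]] 352.0816720116617 312.0085105467712 238.7685107296036
```

Request:
{"name": "play_rows", "arguments": {
  "rows": [
    {"slide": [0.23, 0.08, 0.01], "delta_rot": [0, 0, 0.954], "fingers": -1},
    {"slide": [0.23, 0.08, 0.01], "delta_rot": [0, 0, 0.954], "fingers": -1},
    {"slide": [0.23, 0.08, 0.01], "delta_rot": [0, 0, 0.954], "fingers": -1},
    {"slide": [0.23, 0.08, 0.01], "delta_rot": [0, 0, 0.954], "fingers": -1},
    {"slide": [0.23, 0.08, 0.01], "delta_rot": [0, 0, 0.954], "fingers": -1},
    {"slide": [0.23, 0.08, 0.01], "delta_rot": [0, 0, 0.954], "fingers": -1},
    {"slide": [0.23, 0.08, 0.01], "delta_rot": [0, 0, 0.954], "fingers": -1},
    {"slide": [0.23, 0.08, 0.01], "delta_rot": [0, 0, 0.954], "fingers": -1}
  ]
}}

```text
time_s: 1.15
tcp_pos: [0.4407, 0.3514, 0.2142]
eef_rot: [180.0, -0.0, -61.6]
contact_force: [0.6, 0.3, 0.6]
gripper_width: 0.013
gripper_force: 0.0
```

Request:
{"name": "play_rows", "arguments": {
  "rows": [
    {"slide": [0.235, -0.065, 0.01], "delta_rot": [0, 0, 0.954], "fingers": -1},
    {"slide": [0.235, -0.065, 0.01], "delta_rot": [0, 0, 0.954], "fingers": -1},
    {"slide": [0.235, -0.065, 0.01], "delta_rot": [0, 0, 0.954], "fingers": -1},
    {"slide": [0.235, -0.065, 0.01], "delta_rot": [0, 0, 0.954], "fingers": -1},
    {"slide": [0.235, -0.065, 0.01], "delta_rot": [0, 0, 0.954], "fingers": -1},
    {"slide": [0.235, -0.065, 0.01], "delta_rot": [0, 0, 0.954], "fingers": -1},
    {"slide": [0.235, -0.065, 0.01], "delta_rot": [0, 0, 0.954], "fingers": -1},
    {"slide": [0, 0, 0], "delta_rot": [0, 0, 0.954], "fingers": -1}
  ]
}}

```text
time_s: 2.15
tcp_pos: [0.5706, 0.1333, 0.2036]
eef_rot: [179.9, -0.0, -96.7]
contact_force: [0.1, 0.4, -0.4]
gripper_width: 0.0001
gripper_force: 0.0
```

```bash
cat > cap.py <<'E'
import sys,pickle
from plant import r
from h import *
s=r.get_state();c=r.capture("wrist");c["Rt"]=wristRt(c,s)
cv2.imwrite(f"pics/{sys.argv[1]}.png",c["image"]);pickle.dump((s,c),open(sys.argv[1]+".pkl","wb"))
print(s["time_s"],s["tcp_pos"],s["eef_rot"],s["contact_force"])
E
python3 cap.py w1
```

```text
2.15 [0.57064086 0.13331163 0.20355438] [ 1.79947619e+02 -3.92603302e-02 -9.67296693e+01] [ 0.05362121  0.4405069  -0.41855614]
```

View pics/w1.png

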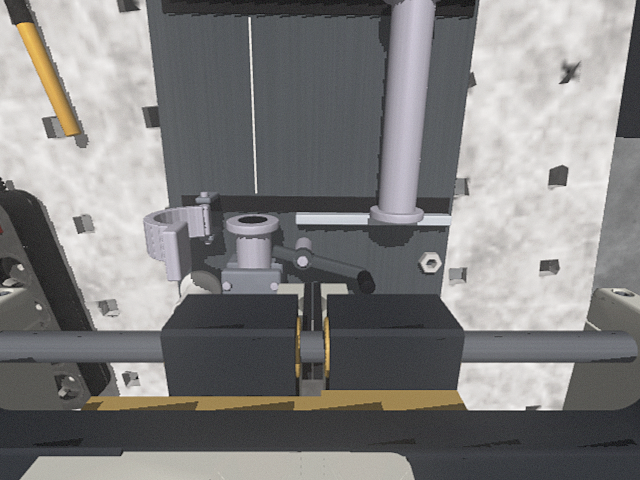

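The wrist view shows the white line from (249,17) to (255,193), with the left kerb's top from (296,218) to (448,222). The spool tube spans columns ~385-433. The ring is open and upright at (180,240), the latch pivot is at (302,255) and its knob at (367,282).

```bash
cat > meas.py <<'E'
import sys,pickle
from h import *
def fitline(pts):
    vx,vy,x,y=cv2.fitLine(np.array(pts,np.float32),cv2.DIST_HUBER,0,.01,.01).ravel();return np.array([x,y]),np.array([vx,vy])
def tube(name,O,yaw,r0,r1,c0,c1,thr=120):
    """spool tube axis in jig x at rows r0..r1, searching columns c0..c1"""
    s,c=pickle.load(open(name+".pkl","rb"));R,t=c["Rt"]
    g=cv2.GaussianBlur(cv2.cvtColor(c["image"],cv2.COLOR_BGR2GRAY),(3,3),0)
    J=np.array([[np.cos(yaw),-np.sin(yaw)],[np.sin(yaw),np.cos(yaw)]])
    out=[]
    for v in range(r0,r1,6):
        m=g[v,c0:c1]>thr; d=np.flatnonzero(m)
        if len(d)<5: continue
        A=[]
        for u in(c0+d[0]-.5,c0+d[-1]+.5):
            o=-R.T@t;q=R.T@np.array([(u-c["cx"])/c["fx"],(v-c["cy"])/c["fy"],1.])
            o2=J.T@(o[:2]-O);q2=J.T@q[:2]
            A.append((np.arctan2(q2[0],-q[2]),o2[0],o[2],(o2+q2*(.037-o[2])/q[2])[1]))
        a=(A[0][0]+A[1][0])/2
        out.append((v,d[0]+c0,d[-1]+c0,A[0][1]+np.tan(a)*(A[0][2]-.037),(A[0][3]+A[1][3])/2,abs(A[0][0]-A[1][0])/2,.017*np.cos(a)/(A[0][2]-.037)))
    return np.array(out)
E
python3 - <<'E'
from meas import *
s,c=pickle.load(open("w1.pkl","rb"));R,t=c["Rt"]
g=cv2.cvtColor(c["image"],cv2.COLOR_BGR2GRAY).astype(float)
pts=[]
for v in range(25,190,3):
    w=g[v,240:266]-np.median(g[v,240:266]);w[w<30]=0
    if w.sum()>0: pts.append([240+(w*np.arange(26)).sum()/w.sum(),v])
p,d=fitline(pts)
W=[ray(c,p+d*k*(1 if d[1]>0 else -1),.01,R,t) for k in(-80,80)]
print("line",W)
e=(W[1]-W[0])[:2];yaw=np.arctan2(-e[0],e[1]);print("yaw",yaw)
J=np.array([[np.cos(yaw),-np.sin(yaw)],[np.sin(yaw),np.cos(yaw)]])
x0=(J.T@W[0][:2])[0]
# kerb: column profile
for u in(320,340,360):
    col=g[195:245,u];print(u,[int(x) for x in col])
ys=lambda uv,z:(J.T@ray(c,uv,z,R,t)[:2]-[x0,0])
print("kerb end",ys((296,219),.024),"flange face?",ys((250,213),.062))
print("pivot top",ys((302,258),.0545))
for u in (150,160,450,460,470):print(u,[int(x) for x in g[100,u-6:u+7]])
print("x0",x0)
O=J@np.array([x0,0])
print(tube("w1",O,yaw,20,200,375,445).round(4)[::4])
E
```

```text
line [array([ 0.60603178, -0.03848941,  0.01      ]), array([0.62412669, 0.10150706, 0.01      ])]
yaw -0.12853996859147754
320 [96, 63, 52, 59, 52, 57, 51, 57, 55, 57, 54, 54, 52, 53, 49, 54, 42, 128, 165, 160, 220, 220, 211, 209, 208, 204, 204, 203, 205, 120, 54, 59, 60, 56, 58, 91, 96, 96, 94, 97, 94, 97, 97, 93, 97, 92, 98, 91, 94, 99]
340 [91, 77, 53, 52, 56, 55, 54, 56, 51, 60, 55, 57, 57, 61, 53, 54, 43, 89, 160, 156, 222, 218, 208, 207, 206, 207, 204, 203, 216, 129, 52, 57, 62, 54, 49, 87, 94, 94, 91, 90, 96, 95, 93, 90, 98, 95, 92, 94, 92, 93]
360 [92, 88, 64, 60, 57, 56, 57, 61, 59, 54, 55, 52, 56, 58, 57, 54, 47, 96, 161, 165, 207, 215, 205, 207, 202, 204, 201, 202, 216, 144, 63, 56, 56, 62, 54, 91, 94, 92, 97, 94, 92, 96, 92, 94, 98, 95, 93, 94, 89, 92]
kerb end [-0.04107799  0.21085685] flange face? [-0.00250969  0.19613084]
pivot top [-0.04786162  0.24053343]
150 [208, 204, 213, 212, 210, 212, 208, 211, 205, 201, 202, 207, 177]
160 [202, 207, 177, 117, 86, 96, 93, 89, 93, 94, 94, 97, 95]
450 [90, 91, 91, 90, 88, 93, 89, 94, 91, 86, 94, 89, 93]
460 [94, 89, 93, 93, 90, 89, 88, 89, 93, 91, 85, 66, 192]
470 [85, 66, 192, 240, 232, 231, 229, 227, 222, 220, 217, 216, 217]
x0 0.6059658929330186
[[ 2.000e+01  3.940e+02  4.320e+02 -1.370e-01  4.030e-02  4.570e-02
   5.070e-02]
 [ 4.400e+01  3.920e+02  4.300e+02 -1.370e-01  5.770e-02  4.650e-02
   5.070e-02]
 [ 6.800e+01  3.910e+02  4.280e+02 -1.374e-01  7.570e-02  4.620e-02
   5.060e-02]
 [ 9.200e+01  3.890e+02  4.250e+02 -1.370e-01  9.450e-02  4.580e-02
   5.070e-02]
 [ 1.160e+02  3.870e+02  4.230e+02 -1.370e-01  1.139e-01  4.670e-02
   5.070e-02]
 [ 1.400e+02  3.850e+02  4.210e+02 -1.371e-01  1.341e-01  4.760e-02
   5.070e-02]
 [ 1.640e+02  3.840e+02  4.180e+02 -1.371e-01  1.551e-01  4.600e-02
   5.070e-02]
 [ 1.880e+02  3.820e+02  4.160e+02 -1.371e-01  1.770e-01  4.690e-02
   5.070e-02]]
```

Request:
{"name": "play_rows", "arguments": {
  "rows": [
    {"slide": [0.16, 0.233, 0], "delta_rot": [0, 0, 0.14], "fingers": -1},
    {"slide": [0.16, 0.233, 0], "delta_rot": [0, 0, 0], "fingers": -1},
    {"slide": [0.16, 0.233, 0], "delta_rot": [0, 0, 0], "fingers": -1},
    {"slide": [0.16, 0.233, 0], "delta_rot": [0, 0, 0], "fingers": -1},
    {"slide": [0, 0, 0.24], "delta_rot": [0, 0, 0], "fingers": -1},
    {"slide": [0, 0, 0.24], "delta_rot": [0, 0, 0], "fingers": -1},
    {"slide": [0, 0, 0.24], "delta_rot": [0, 0, 0], "fingers": -1},
    {"slide": [0, 0, 0], "delta_rot": [0, 0, 0], "fingers": -1}
  ]
}}

```text
time_s: 3.2
tcp_pos: [0.4184, 0.0563, 0.0944]
eef_rot: [179.8, -0.2, -97.0]
contact_force: [-0.4, 0.4, 0.3]
gripper_width: 0.0004
gripper_force: 0.0
```

```bash
python3 cap.py w2
```

```text
3.2 [0.41836723 0.05625117 0.09435141] [179.7631045   -0.18352138 -97.00942762] [-0.41248461  0.40478611  0.29584343]
```

View pics/w2.png

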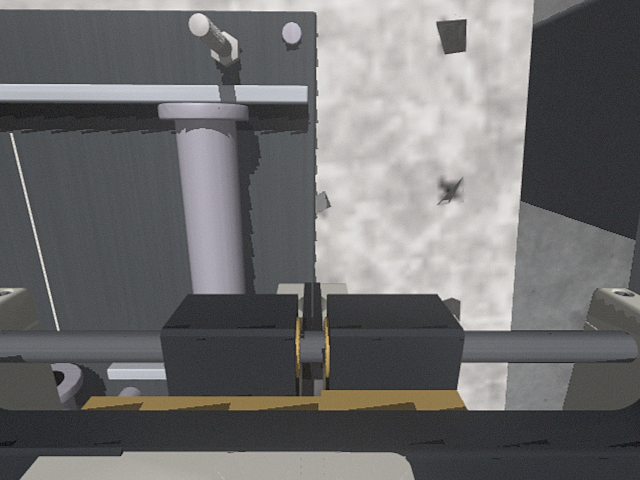

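The view shows the right kerb, the spool at columns ~185-240, and the white line at the left. The fingers are clear behind the spool.

Request:
{"name": "play_rows", "arguments": {
  "rows": [
    {"slide": [0, 0, 0.21], "delta_rot": [0, 0, 0.07], "fingers": -1},
    {"slide": [0, 0, 0.2], "delta_rot": [0, 0, 0], "fingers": -1},
    {"slide": [0, 0, 0], "delta_rot": [0, 0, 0], "fingers": -1},
    {"slide": [0, -0.03, 0], "delta_rot": [0, 0, 0], "fingers": -1},
    {"slide": [0, -0.03, 0], "delta_rot": [0, 0, 0], "fingers": -1},
    {"slide": [0, -0.02, 0], "delta_rot": [0, 0, 0], "fingers": -1},
    {"slide": [0, -0.015, 0], "delta_rot": [0, 0, 0], "fingers": -1},
    {"slide": [0, -0.015, 0], "delta_rot": [0, 0, 0], "fingers": -1}
  ]
}}

```text
time_s: 4.25
tcp_pos: [0.4367, 0.0549, 0.0347]
eef_rot: [-180.0, 0.0, -97.4]
contact_force: [-0.1, 0.1, -0.1]
gripper_width: 0.0006
gripper_force: 0.0
```

Request:
{"name": "play_rows", "arguments": {
  "rows": [
    {"slide": [0, -0.015, 0], "delta_rot": [0, 0, 0], "fingers": -1},
    {"slide": [0, -0.015, 0], "delta_rot": [0, 0, 0], "fingers": -1},
    {"slide": [0, -0.015, 0], "delta_rot": [0, 0, 0], "fingers": -1},
    {"slide": [0, -0.015, 0], "delta_rot": [0, 0, 0], "fingers": -1},
    {"slide": [0, -0.015, 0], "delta_rot": [0, 0, 0], "fingers": -1},
    {"slide": [0, -0.015, 0], "delta_rot": [0, 0, 0], "fingers": -1},
    {"slide": [0, -0.015, 0], "delta_rot": [0, 0, 0], "fingers": -1},
    {"slide": [0, -0.015, 0], "delta_rot": [0, 0, 0], "fingers": -1}
  ]
}}

```text
time_s: 5.25
tcp_pos: [0.4545, 0.0526, 0.0346]
eef_rot: [-180.0, 0.0, -97.4]
contact_force: [0.2, -0.1, 0.3]
gripper_width: 0.0005
gripper_force: 0.1
```

```bash
python3 cap.py w3
cat > sp.py <<'E'
from meas import *
O=np.array([.6273,.126]);yaw=-.1285
J=np.array([[np.cos(yaw),-np.sin(yaw)],[np.sin(yaw),np.cos(yaw)]])
n=sys.argv[1];s,c=pickle.load(open(n+".pkl","rb"))
print("tcp jig",J.T@(s["tcp_pos"][:2]-O),s["tcp_pos"][2])
x=tube(n,O,yaw,*map(int,sys.argv[2:6]))
print(x.round(4)[::3])
E
python3 sp.py w2 140 280 160 255; python3 sp.py w3 140 280 100 300
```

```text
5.25 [0.45453102 0.05263627 0.03456231] [-1.79999298e+02  8.68663167e-04 -9.73895756e+01] [ 0.16963341 -0.07315622  0.28144131]
tcp jig [-0.19827209 -0.0959478 ] 0.09435140566874374
[[ 1.400e+02  1.770e+02  2.280e+02 -1.332e-01 -1.698e-01  6.520e-02
   7.530e-02]
 [ 1.580e+02  1.790e+02  2.290e+02 -1.332e-01 -1.594e-01  6.490e-02
   7.530e-02]
 [ 1.760e+02  1.810e+02  2.300e+02 -1.332e-01 -1.486e-01  6.460e-02
   7.530e-02]
 [ 1.940e+02  1.830e+02  2.310e+02 -1.332e-01 -1.376e-01  6.430e-02
   7.530e-02]
 [ 2.120e+02  1.850e+02  2.320e+02 -1.332e-01 -1.262e-01  6.390e-02
   7.530e-02]
 [ 2.300e+02  1.870e+02  2.340e+02 -1.335e-01 -1.144e-01  6.500e-02
   7.530e-02]
 [ 2.480e+02  1.890e+02  2.350e+02 -1.335e-01 -1.023e-01  6.470e-02
   7.530e-02]
 [ 2.660e+02  1.910e+02  2.360e+02 -1.335e-01 -8.970e-02  6.430e-02
   7.530e-02]]
tcp jig [-0.16194322 -0.09489863] 0.034562310973929145
[[ 1.400e+02  1.940e+02  2.690e+02 -1.276e-01 -1.709e-01  9.890e-02
   1.061e-01]
 [ 1.580e+02  1.960e+02  2.690e+02 -1.275e-01 -1.634e-01  9.770e-02
   1.061e-01]
 [ 1.760e+02  1.970e+02  2.700e+02 -1.274e-01 -1.556e-01  9.920e-02
   1.061e-01]
 [ 1.940e+02  1.990e+02  2.710e+02 -1.275e-01 -1.476e-01  9.940e-02
   1.061e-01]
 [ 2.120e+02  2.010e+02  2.710e+02 -1.274e-01 -1.393e-01  9.820e-02
   1.061e-01]
 [ 2.300e+02  2.030e+02  2.720e+02 -1.275e-01 -1.308e-01  9.840e-02
   1.061e-01]
 [ 2.480e+02  2.050e+02  2.730e+02 -1.276e-01 -1.220e-01  9.860e-02
   1.061e-01]
 [ 2.660e+02  2.070e+02  2.730e+02 -1.275e-01 -1.129e-01  9.730e-02
   1.061e-01]]
```

View pics/w3.png

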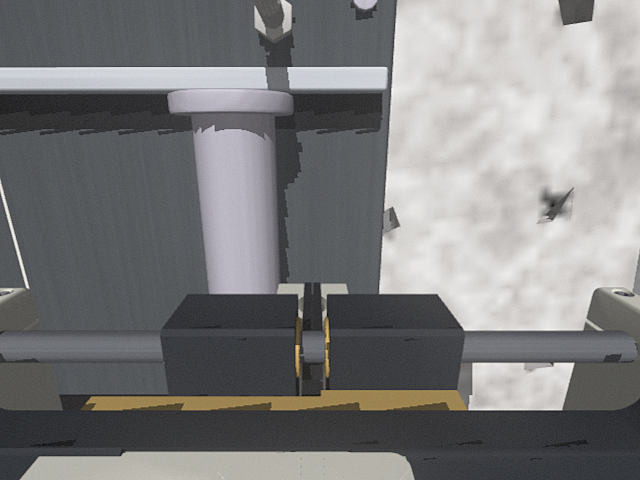

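The view shows the spool tube at columns ~200-280, right beside the finger and now in contact. The spool's centre is about 33 mm ahead of the TCP. I'll push on in line with the jig.

Request:
{"name": "play_rows", "arguments": {
  "rows": [
    {"slide": [0, -0.02, 0], "delta_rot": [0, 0, 0], "fingers": -1},
    {"slide": [0, -0.025, 0], "delta_rot": [0, 0, 0], "fingers": -1},
    {"slide": [0, -0.03, 0], "delta_rot": [0, 0, 0], "fingers": -1},
    {"slide": [0, -0.033, 0], "delta_rot": [0, 0, 0], "fingers": -1},
    {"slide": [0, -0.033, 0], "delta_rot": [0, 0, 0], "fingers": -1},
    {"slide": [0, -0.033, 0], "delta_rot": [0, 0, 0], "fingers": -1},
    {"slide": [0, -0.033, 0], "delta_rot": [0, 0, 0], "fingers": -1},
    {"slide": [0, -0.033, 0], "delta_rot": [0, 0, 0], "fingers": -1}
  ]
}}

```text
time_s: 6.3
tcp_pos: [0.4904, 0.048, 0.0346]
eef_rot: [180.0, -0.0, -97.4]
contact_force: [-0.9, 0.9, 0.3]
gripper_width: 0.0004
gripper_force: 0.1
```

Request:
{"name": "play_rows", "arguments": {
  "rows": [
    {"slide": [0, -0.033, 0], "delta_rot": [0, 0, 0], "fingers": -1},
    {"slide": [0, -0.033, 0], "delta_rot": [0, 0, 0], "fingers": -1},
    {"slide": [0, -0.033, 0], "delta_rot": [0, 0, 0], "fingers": -1},
    {"slide": [0, -0.033, 0], "delta_rot": [0, 0, 0], "fingers": -1},
    {"slide": [0, -0.033, 0], "delta_rot": [0, 0, 0], "fingers": -1},
    {"slide": [0, -0.033, 0], "delta_rot": [0, 0, 0], "fingers": -1},
    {"slide": [0, -0.025, 0], "delta_rot": [0, 0, 0], "fingers": -1},
    {"slide": [0, -0.02, 0], "delta_rot": [0, 0, 0], "fingers": -1}
  ]
}}

```text
time_s: 7.3
tcp_pos: [0.5264, 0.0433, 0.0345]
eef_rot: [180.0, -0.0, -97.4]
contact_force: [0.1, 0.0, -0.7]
gripper_width: 0.0005
gripper_force: 0.1
```

```bash
python3 cap.py w4; python3 sp.py w4 140 280 100 300
```

```text
7.3 [0.5264027  0.04329234 0.03451248] [ 1.79993419e+02 -3.17524057e-03 -9.73906545e+01] [ 0.06013733  0.00638921 -0.74664305]
tcp jig [-0.08946671 -0.09495541] 0.034512475158383855
[[ 1.400e+02  1.310e+02  2.660e+02 -4.210e-02 -1.710e-01  1.685e-01
   1.040e-01]
 [ 1.580e+02  1.340e+02  2.720e+02 -4.340e-02 -1.634e-01  1.755e-01
   1.043e-01]
 [ 1.760e+02  1.370e+02  2.720e+02 -4.330e-02 -1.557e-01  1.743e-01
   1.042e-01]
 [ 1.940e+02  1.390e+02  2.730e+02 -4.320e-02 -1.477e-01  1.756e-01
   1.042e-01]
 [ 2.120e+02  1.420e+02  2.740e+02 -4.340e-02 -1.394e-01  1.758e-01
   1.043e-01]
 [ 2.300e+02  1.450e+02  2.740e+02 -4.330e-02 -1.309e-01  1.746e-01
   1.042e-01]
 [ 2.480e+02  1.470e+02  2.750e+02 -4.320e-02 -1.221e-01  1.760e-01
   1.042e-01]
 [ 2.660e+02  1.500e+02  2.750e+02 -4.310e-02 -1.130e-01  1.747e-01
   1.042e-01]]
```

Request:
{"name": "play_rows", "arguments": {
  "rows": [
    {"slide": [0, -0.025, 0], "delta_rot": [0, 0, 0], "fingers": -1},
    {"slide": [0, -0.03, 0], "delta_rot": [0, 0, 0], "fingers": -1},
    {"slide": [0, -0.033, 0], "delta_rot": [0, 0, 0], "fingers": -1},
    {"slide": [0, -0.033, 0], "delta_rot": [0, 0, 0], "fingers": -1},
    {"slide": [0, -0.033, 0], "delta_rot": [0, 0, 0], "fingers": -1},
    {"slide": [0, -0.033, 0], "delta_rot": [0, 0, 0], "fingers": -1},
    {"slide": [0, -0.027, 0], "delta_rot": [0, 0, 0], "fingers": -1},
    {"slide": [0, -0.023, 0], "delta_rot": [0, 0, 0], "fingers": -1}
  ]
}}

```text
time_s: 8.35
tcp_pos: [0.5617, 0.0387, 0.0345]
eef_rot: [180.0, -0.0, -97.4]
contact_force: [-1.2, 0.2, 1.0]
gripper_width: 0.0005
gripper_force: 0.5
```

Request:
{"name": "play_rows", "arguments": {
  "rows": [
    {"slide": [0, -0.018, 0], "delta_rot": [0, 0, 0], "fingers": -1},
    {"slide": [0, -0.013, 0], "delta_rot": [0, 0, 0], "fingers": -1},
    {"slide": [0, 0, 0], "delta_rot": [0, 0, 0], "fingers": -1},
    {"slide": [0, 0.05, 0], "delta_rot": [0, 0, 0], "fingers": -1},
    {"slide": [0, 0, -0.33], "delta_rot": [0, 0, 0], "fingers": -1},
    {"slide": [0, 0, -0.33], "delta_rot": [0, 0, 0], "fingers": -1},
    {"slide": [-0.25, 0, -0.33], "delta_rot": [0, 0, 0], "fingers": -1},
    {"slide": [-0.25, 0, 0], "delta_rot": [0, 0, 0], "fingers": -1}
  ]
}}

```text
time_s: 9.35
tcp_pos: [0.5702, 0.115, 0.1881]
eef_rot: [-179.6, 0.3, -97.4]
contact_force: [0.6, 0.3, -1.0]
gripper_width: 0.0005
gripper_force: 0.0
```

Request:
{"name": "play_rows", "arguments": {
  "rows": [
    {"slide": [0, 0, 0], "delta_rot": [0, 0, 0], "fingers": -1},
    {"slide": [0, 0, 0], "delta_rot": [0, 0, 0], "fingers": -1}
  ]
}}

```text
time_s: 9.6
tcp_pos: [0.5675, 0.1134, 0.1827]
eef_rot: [180.0, -0.0, -97.4]
contact_force: [0.3, -0.6, -0.5]
gripper_width: 0.0009
gripper_force: 0.0
```

```bash
python3 cap.py w5; python3 sp.py w5 20 40 200 400
```

```text
9.6 [0.56747404 0.1134477  0.18267478] [ 1.79953649e+02 -2.18141490e-02 -9.73541445e+01] [ 0.33271226 -0.61402429 -0.51030548]
tcp jig [-0.05772417 -0.02011531] 0.182674782738816
[[ 2.000e+01  2.410e+02  2.650e+02 -1.290e-02 -1.790e-01  3.050e-02
   5.520e-02]
 [ 3.800e+01  2.350e+02  2.760e+02 -1.430e-02 -1.668e-01  5.190e-02
   5.530e-02]]
```

View pics/w5.png

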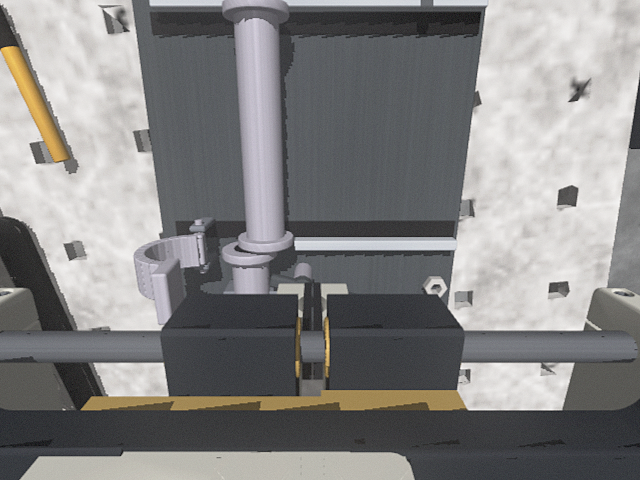

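The spool's left flange is at columns ~238-294 (row 240) and the fixed flange at ~222-273 (row 255), so the spool is still about 16 mm short. I'll refine that number.

```bash
cat > fl.py <<'E'
from meas import *
O=np.array([.6273,.126]);yaw=-.1285
J=np.array([[np.cos(yaw),-np.sin(yaw)],[np.sin(yaw),np.cos(yaw)]])
n=sys.argv[1];r0,r1,c0,c1=map(int,sys.argv[2:6])
s,c=pickle.load(open(n+".pkl","rb"));R,t=c["Rt"]
g=cv2.GaussianBlur(cv2.cvtColor(c["image"],cv2.COLOR_BGR2GRAY),(3,3),0)
o=-R.T@t;ox=(J.T@(o[:2]-O))[0]
def jx(u,v):
    q=R.T@np.array([(u-c["cx"])/c["fx"],(v-c["cy"])/c["fy"],1.]);return ox+(J.T@q[:2])[0]/-q[2]*(o[2]-.037)
print("cam x",ox)
for v in range(r0,r1,2):
    d=np.flatnonzero(g[v,c0:c1]>115)+c0
    seg=np.split(d,np.flatnonzero(np.diff(d)>2)+1)
    print(v,[(q[0],q[-1],round(jx(q[0]-.5,v)*1e3,1),round(jx(q[-1]+.5,v)*1e3,1)) for q in seg if len(q)>4])
E
python3 fl.py w5 222 272 214 340; python3 fl.py w5 60 220 214 320 | awk 'NR%15==0'
python3 - <<'E'
import cv2
i=cv2.imread("pics/w5.png")[195:300,120:420];cv2.imwrite("pics/w5c.png",cv2.resize(i,None,fx=2.6,fy=2.6,interpolation=cv2.INTER_CUBIC))
E
```

```text
cam x -0.05730508880785146
222 [(np.int64(246), np.int64(281), np.float64(2.0), np.float64(-30.2))]
224 [(np.int64(247), np.int64(282), np.float64(1.2), np.float64(-31.0))]
226 [(np.int64(247), np.int64(282), np.float64(1.3), np.float64(-31.0))]
228 [(np.int64(247), np.int64(282), np.float64(1.4), np.float64(-30.9))]
230 [(np.int64(247), np.int64(282), np.float64(1.5), np.float64(-30.9))]
232 [(np.int64(245), np.int64(281), np.float64(3.4), np.float64(-29.9)), (np.int64(286), np.int64(290), np.float64(-33.5), np.float64(-38.0))]
234 [(np.int64(240), np.int64(282), np.float64(8.1), np.float64(-30.8)), (np.int64(285), np.int64(292), np.float64(-32.6), np.float64(-39.8))]
236 [(np.int64(239), np.int64(292), np.float64(9.1), np.float64(-39.8))]
238 [(np.int64(238), np.int64(291), np.float64(10.1), np.float64(-38.8)), (np.int64(295), np.int64(339), np.float64(-41.6), np.float64(-82.4))]
240 [(np.int64(238), np.int64(290), np.float64(10.2), np.float64(-37.9)), (np.int64(294), np.int64(339), np.float64(-40.6), np.float64(-82.4))]
242 [(np.int64(232), np.int64(290), np.float64(15.8), np.floa
[... 1539 characters left out ...]
t64(309), np.float64(-42.1), np.float64(-55.1))]
268 [(np.int64(233), np.int64(266), np.float64(16.7), np.float64(-15.0)), (np.int64(296), np.int64(310), np.float64(-42.0), np.float64(-56.0))]
270 [(np.int64(233), np.int64(266), np.float64(16.8), np.float64(-14.9)), (np.int64(295), np.int64(310), np.float64(-41.1), np.float64(-56.0))]
86 [(np.int64(238), np.int64(278), np.float64(1.9), np.float64(-30.8))]
116 [(np.int64(240), np.int64(278), np.float64(1.7), np.float64(-30.2))]
146 [(np.int64(241), np.int64(279), np.float64(2.4), np.float64(-30.3))]
176 [(np.int64(243), np.int64(280), np.float64(2.2), np.float64(-30.4))]
206 [(np.int64(245), np.int64(281), np.float64(2.0), np.float64(-30.6))]
```

View pics/w5c.png

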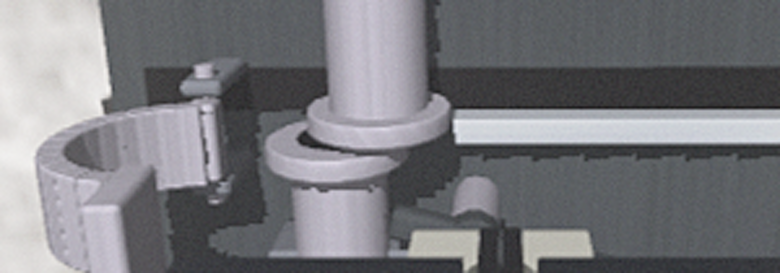

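Request:
{"name": "play_rows", "arguments": {
  "rows": [
    {"slide": [0.25, 0, 0], "delta_rot": [0, 0, 0], "fingers": -1},
    {"slide": [0.25, 0, 0], "delta_rot": [0, 0, 0], "fingers": -1},
    {"slide": [0, 0, 0.25], "delta_rot": [0, 0, 0], "fingers": -1},
    {"slide": [0, 0, 0.25], "delta_rot": [0, 0, 0], "fingers": -1},
    {"slide": [0, 0, 0.25], "delta_rot": [0, 0, 0], "fingers": -1},
    {"slide": [0, 0, 0.235], "delta_rot": [0, 0, 0], "fingers": -1},
    {"slide": [0, 0, 0], "delta_rot": [0, 0, 0], "fingers": -1},
    {"slide": [0, 0, 0], "delta_rot": [0, 0, 0], "fingers": -1}
  ]
}}

```text
time_s: 10.65
tcp_pos: [0.5593, 0.0389, 0.0363]
eef_rot: [-180.0, 0.0, -97.4]
contact_force: [0.5, -0.5, 0.8]
gripper_width: 0.0004
gripper_force: 0.0
```

```bash
python3 cap.py w6; python3 sp.py w6 140 280 100 300; python3 fl.py w6 200 280 100 300|awk 'NR%10==0'
```

```text
10.65 [0.55925265 0.03888642 0.03633015] [-1.79952332e+02  9.10067492e-04 -9.73916946e+01] [ 0.45959561 -0.5080764   0.8371897 ]
tcp jig [-0.056323   -0.09511539] 0.03633014552828044
[[ 1.400e+02  1.750e+02  2.460e+02 -1.250e-02 -1.711e-01  9.120e-02
   1.035e-01]
 [ 1.580e+02  1.770e+02  2.530e+02 -1.380e-02 -1.634e-01  9.940e-02
   1.037e-01]
 [ 1.760e+02  1.790e+02  2.540e+02 -1.390e-02 -1.556e-01  9.960e-02
   1.037e-01]
 [ 1.940e+02  1.810e+02  2.550e+02 -1.390e-02 -1.475e-01  9.990e-02
   1.037e-01]
 [ 2.120e+02  1.830e+02  2.560e+02 -1.390e-02 -1.391e-01  1.001e-01
   1.037e-01]
 [ 2.300e+02  1.850e+02  2.570e+02 -1.390e-02 -1.305e-01  1.003e-01
   1.037e-01]
 [ 2.480e+02  1.880e+02  2.570e+02 -1.390e-02 -1.216e-01  9.780e-02
   1.037e-01]
 [ 2.660e+02  1.900e+02  2.580e+02 -1.390e-02 -1.124e-01  9.800e-02
   1.037e-01]]
216 [(np.int64(184), np.int64(257), np.float64(3.4), np.float64(-30.8))]
236 [(np.int64(186), np.int64(258), np.float64(3.5), np.float64(-30.8))]
256 [(np.int64(188), np.int64(259), np.float64(3.7), np.float64(-30.8))]
276 [(np.int64(191), np.int64(260), np.float64(3.3), np.float64(-30.8))]
```

Request:
{"name": "play_rows", "arguments": {
  "rows": [
    {"slide": [0, -0.013, 0], "delta_rot": [0, 0, 0], "fingers": -1},
    {"slide": [0, -0.013, 0], "delta_rot": [0, 0, 0], "fingers": -1},
    {"slide": [0, -0.013, 0], "delta_rot": [0, 0, 0], "fingers": -1},
    {"slide": [0, -0.013, 0], "delta_rot": [0, 0, 0], "fingers": -1},
    {"slide": [0, -0.013, 0], "delta_rot": [0, 0, 0], "fingers": -1},
    {"slide": [0, -0.013, 0], "delta_rot": [0, 0, 0], "fingers": -1},
    {"slide": [0, -0.013, 0], "delta_rot": [0, 0, 0], "fingers": -1},
    {"slide": [0, -0.013, 0], "delta_rot": [0, 0, 0], "fingers": -1}
  ]
}}

```text
time_s: 11.7
tcp_pos: [0.5742, 0.0371, 0.0353]
eef_rot: [180.0, -0.0, -97.4]
contact_force: [0.1, 0.7, -0.3]
gripper_width: 0.0006
gripper_force: 0.1
```

Request:
{"name": "play_rows", "arguments": {
  "rows": [
    {"slide": [0, -0.013, 0], "delta_rot": [0, 0, 0], "fingers": -1},
    {"slide": [0, -0.013, 0], "delta_rot": [0, 0, 0], "fingers": -1},
    {"slide": [0, -0.012, 0], "delta_rot": [0, 0, 0], "fingers": -1},
    {"slide": [0, -0.006, 0], "delta_rot": [0, 0, 0], "fingers": -1},
    {"slide": [0, 0, 0], "delta_rot": [0, 0, 0], "fingers": -1},
    {"slide": [0, 0, 0], "delta_rot": [0, 0, 0], "fingers": -1},
    {"slide": [0, 0.05, 0], "delta_rot": [0, 0, 0], "fingers": -1},
    {"slide": [0, 0, 0], "delta_rot": [0, 0, 0], "fingers": -1}
  ]
}}

```text
time_s: 12.7
tcp_pos: [0.5724, 0.0373, 0.0353]
eef_rot: [180.0, -0.0, -97.4]
contact_force: [0.7, 0.1, -0.3]
gripper_width: 0.0005
gripper_force: 0.0
```

Request:
{"name": "play_rows", "arguments": {
  "rows": [
    {"slide": [0, 0, -0.33], "delta_rot": [0, 0, 0], "fingers": -1},
    {"slide": [0, 0, -0.33], "delta_rot": [0, 0, 0], "fingers": -1},
    {"slide": [-0.25, 0, -0.33], "delta_rot": [0, 0, 0], "fingers": -1},
    {"slide": [-0.25, 0, 0], "delta_rot": [0, 0, 0], "fingers": -1},
    {"slide": [0, 0, 0], "delta_rot": [0, 0, 0], "fingers": -1},
    {"slide": [0, 0, 0], "delta_rot": [0, 0, 0], "fingers": -1}
  ]
}}

```text
time_s: 13.45
tcp_pos: [0.5824, 0.1116, 0.1835]
eef_rot: [180.0, -0.0, -97.4]
contact_force: [-0.1, 0.0, 0.3]
gripper_width: 0.0002
gripper_force: 0.0
```

```bash
python3 cap.py w7; python3 fl.py w7 222 280 190 300; python3 fl.py w7 60 220 190 320 | awk 'NR%15==0'
```

```text
13.45 [0.58238274 0.1115529  0.18350888] [ 1.79962197e+02 -2.39537086e-02 -9.73513846e+01] [-0.13515716  0.00080202  0.2527416 ]
cam x -0.04229617208667754
222 [(np.int64(212), np.int64(218), np.float64(47.7), np.float64(41.4)), (np.int64(248), np.int64(283), np.float64(15.4), np.float64(-16.8))]
224 [(np.int64(211), np.int64(219), np.float64(48.7), np.float64(40.7)), (np.int64(248), np.int64(283), np.float64(15.5), np.float64(-16.8))]
226 [(np.int64(208), np.int64(221), np.float64(51.6), np.float64(39.0)), (np.int64(248), np.int64(283), np.float64(15.6), np.float64(-16.8))]
228 [(np.int64(208), np.int64(221), np.float64(51.8), np.float64(39.2)), (np.int64(249), np.int64(283), np.float64(14.8), np.float64(-16.7))]
230 [(np.int64(208), np.int64(219), np.float64(51.9), np.float64(41.1)), (np.int64(249), np.int64(283), np.float64(14.9), np.float64(-16.7))]
232 [(np.int64(213), np.int64(219), np.float64(47.6), np.float64(41.3)), (np.int64(246), np.int64(283), np.float64(17.8), np.float64(-16.6)), (np.int64(287), np.int64(291), np.float64(-19.3), np.float64(-23.8))]
234 [(np.int64(207), n
[... 2845 characters left out ...]
.float64(17.1), np.float64(-15.7))]
272 [(np.int64(250), np.int64(283), np.float64(16.3), np.float64(-15.6))]
274 [(np.int64(249), np.int64(283), np.float64(17.3), np.float64(-15.6))]
276 [(np.int64(249), np.int64(283), np.float64(17.4), np.float64(-15.5))]
278 [(np.int64(249), np.int64(283), np.float64(17.5), np.float64(-15.5))]
86 [(np.int64(240), np.int64(279), np.float64(15.5), np.float64(-16.5))]
116 [(np.int64(242), np.int64(280), np.float64(15.3), np.float64(-16.7))]
146 [(np.int64(243), np.int64(281), np.float64(15.9), np.float64(-16.8))]
176 [(np.int64(245), np.int64(282), np.float64(15.7), np.float64(-17.0))]
206 [(np.int64(247), np.int64(283), np.float64(15.5), np.float64(-17.2))]
```

View pics/w7.png

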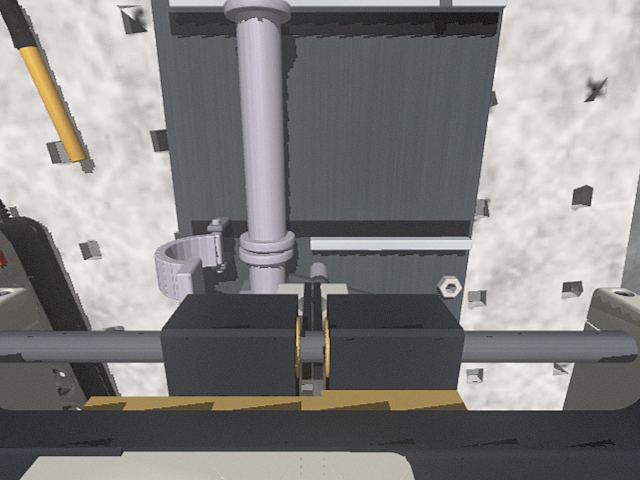

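The spool now lines up with the fixed flange: the flanges share a left edge at column ~240, about 1 mm short, and the spool is at rest. The ring is upright at (190,260). Next I'll move behind the ring at a safe height.

Request:
{"name": "play_rows", "arguments": {
  "rows": [
    {"slide": [-0.037, -0.247, 0], "delta_rot": [0, 0, 0], "fingers": -1},
    {"slide": [-0.037, -0.247, 0], "delta_rot": [0, 0, 0], "fingers": -1},
    {"slide": [-0.037, -0.247, 0], "delta_rot": [0, 0, 0], "fingers": -1},
    {"slide": [-0.037, -0.247, 0], "delta_rot": [0, 0, 0], "fingers": -1},
    {"slide": [0, 0, 0], "delta_rot": [0, 0, 0], "fingers": -1},
    {"slide": [0, 0, 0.218], "delta_rot": [0, 0, 0], "fingers": -1},
    {"slide": [0, 0, 0.218], "delta_rot": [0, 0, 0], "fingers": -1},
    {"slide": [0, 0, 0], "delta_rot": [0, 0, 0], "fingers": -1}
  ]
}}

```text
time_s: 14.5
tcp_pos: [0.7301, 0.1133, 0.1153]
eef_rot: [179.7, -0.1, -97.4]
contact_force: [-0.1, 0.1, 0.2]
gripper_width: 0.0009
gripper_force: 0.0
```

```bash
python3 cap.py w8; python3 sp.py w8 10 40 380 600|head -1
```

```text
14.5 [0.73011035 0.11329402 0.11530799] [ 1.79675421e+02 -1.48727778e-01 -9.74417392e+01] [-0.07434689  0.0917165   0.16398403]
tcp jig [0.10359093 0.00057358] 0.11530799136072663
```

View pics/w8.png

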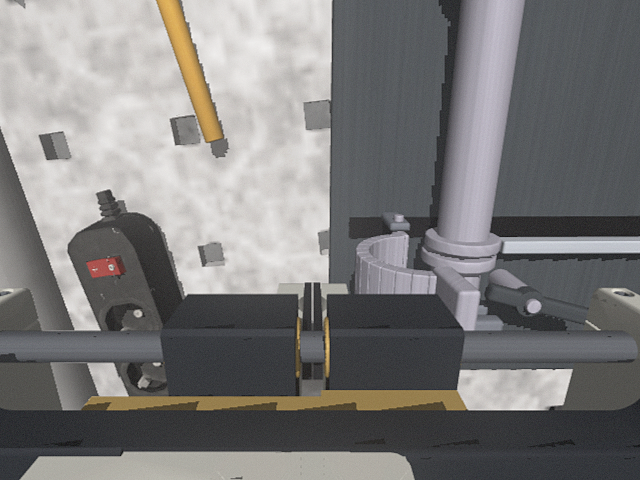

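The fingers are behind the ring: the ring's back starts at column ~357 and the finger ends at ~347. I'll sweep it closed now.

Request:
{"name": "play_rows", "arguments": {
  "rows": [
    {"slide": [0, 0.19, 0], "delta_rot": [0, 0, 0], "fingers": -1},
    {"slide": [0, 0.16, 0], "delta_rot": [0, 0, 0], "fingers": -1},
    {"slide": [0, 0.12, 0], "delta_rot": [0, 0, 0], "fingers": -1},
    {"slide": [0, 0.133, 0], "delta_rot": [0, 0, 0], "fingers": -1},
    {"slide": [0, 0.133, 0.04], "delta_rot": [0, 0, 0], "fingers": -1},
    {"slide": [0, 0.113, 0.08], "delta_rot": [0, 0, 0], "fingers": -1},
    {"slide": [0, 0.113, 0.08], "delta_rot": [0, 0, 0], "fingers": -1},
    {"slide": [0, 0.067, 0.1], "delta_rot": [0, 0, 0], "fingers": -1}
  ]
}}

```text
time_s: 15.55
tcp_pos: [0.5805, 0.1351, 0.076]
eef_rot: [-179.8, 0.1, -97.3]
contact_force: [1.3, -0.5, 0.2]
gripper_width: 0.0006
gripper_force: 0.2
```

```bash
python3 cap.py w9; python3 sp.py w9 10 40 180 400|head -1
```

```text
15.55 [0.58049415 0.13507711 0.07596391] [-1.79774457e+02  1.35623187e-01 -9.73464136e+01] [ 1.25400454 -0.49204361  0.17789741]
tcp jig [-0.04758315  0.00300425] 0.07596390725166438
```

View pics/w9.png

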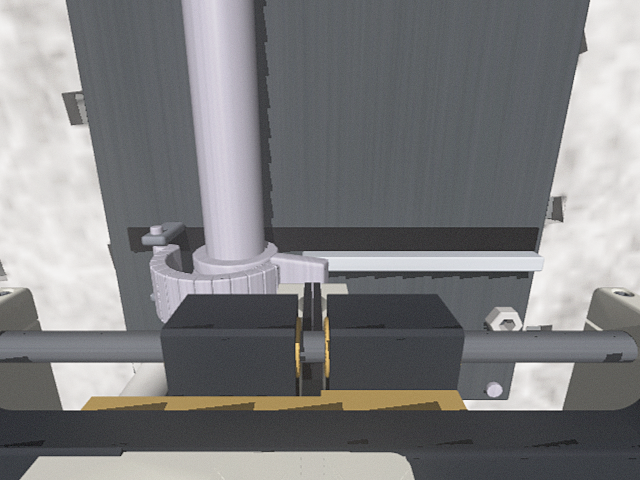

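The ring is now following, at roughly 0.3 rad, with its lug under the fingertips at (300,268). I'll finish closing it.

Request:
{"name": "play_rows", "arguments": {
  "rows": [
    {"slide": [0, 0.033, 0.08], "delta_rot": [0, 0, 0], "fingers": -1},
    {"slide": [0, 0.02, 0.06], "delta_rot": [0, 0, 0], "fingers": -1},
    {"slide": [0, 0, 0.04], "delta_rot": [0, 0, 0], "fingers": -1},
    {"slide": [0, 0, 0.02], "delta_rot": [0, 0, 0], "fingers": -1},
    {"slide": [0, 0, 0], "delta_rot": [0, 0, 0], "fingers": -1},
    {"slide": [0, 0, 0], "delta_rot": [0, 0, 0], "fingers": -1}
  ]
}}

```text
time_s: 16.35
tcp_pos: [0.572, 0.1355, 0.0436]
eef_rot: [-180.0, 0.0, -97.4]
contact_force: [0.1, 0.3, -0.8]
gripper_width: 0.0003
gripper_force: 0.0
```

Request:
{"name": "play_rows", "arguments": {
  "rows": [
    {"slide": [0, 0, 0.01], "delta_rot": [0, 0, 0], "fingers": -1},
    {"slide": [0, 0, 0.008], "delta_rot": [0, 0, 0], "fingers": -1},
    {"slide": [0, 0, 0], "delta_rot": [0, 0, 0], "fingers": -1}
  ]
}}

```text
time_s: 16.73
tcp_pos: [0.5721, 0.1356, 0.0421]
eef_rot: [-179.9, 0.0, -97.4]
contact_force: [-4.2, -1.2, 12.0]
gripper_width: 0.0005
gripper_force: 5.7
```

Request:
{"name": "play_rows", "arguments": {
  "rows": [
    {"slide": [0, 0, -0.133], "delta_rot": [0, 0, 0], "fingers": -1},
    {"slide": [-0.04, 0.193, 0], "delta_rot": [0, 0, 0], "fingers": -1},
    {"slide": [-0.04, 0.193, 0], "delta_rot": [0, 0, 0], "fingers": -1},
    {"slide": [0, 0, 0], "delta_rot": [0, 0, 0], "fingers": -1},
    {"slide": [0, 0, 0], "delta_rot": [0, 0, 0], "fingers": -1}
  ]
}}

```text
time_s: 17.35
tcp_pos: [0.5164, 0.1551, 0.061]
eef_rot: [-180.0, 0.0, -97.3]
contact_force: [0.9, -0.9, 0.2]
gripper_width: 0.0003
gripper_force: 0.0
```

```bash
python3 cap.py w10; python3 sp.py w10 10 40 180 400|head -1
python3 - <<'E'
from h import *;import pickle
s,c=pickle.load(open("w8.pkl","rb"));R,t=c["Rt"];O=np.array([.6273,.126]);a=-.1285
J=np.array([[np.cos(a),-np.sin(a)],[np.sin(a),np.cos(a)]])
print("knob?",J.T@(ray(c,(534,307),.0805,R,t)[:2]-O),J.T@(ray(c,(534,307),.0585,R,t)[:2]-O))
E
```

```text
17.35 [0.51640424 0.15511957 0.06102311] [-1.79953510e+02  2.84494359e-02 -9.73480106e+01] [ 0.9405493  -0.88032776  0.24068183]
tcp jig [-0.11371303  0.01466856] 0.061023108212446185
knob? [-0.03317985  0.0254495 ] [-0.0488121   0.03742111]
```

View pics/w10.png

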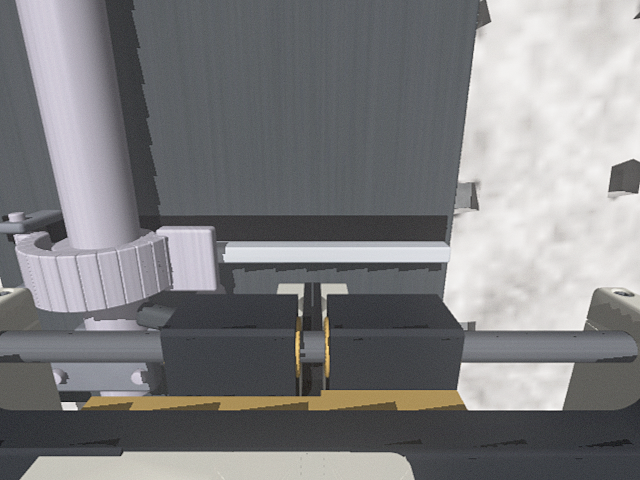

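The ring is fully closed with its lug flat at (190,258), and the latch nose is at (155,315). The fingers are ahead of the knob's trailing side, so I'll swing the latch.

Request:
{"name": "play_rows", "arguments": {
  "rows": [
    {"slide": [-0.053, 0, 0], "delta_rot": [0, 0, 0], "fingers": -1},
    {"slide": [-0.06, 0, 0], "delta_rot": [0, 0, 0], "fingers": -1},
    {"slide": [-0.08, 0, 0], "delta_rot": [0, 0, 0], "fingers": -1},
    {"slide": [-0.083, -0.007, 0], "delta_rot": [0, 0, 0], "fingers": -1},
    {"slide": [-0.06, -0.013, 0], "delta_rot": [0, 0, 0], "fingers": -1},
    {"slide": [-0.047, -0.047, 0], "delta_rot": [0, 0, 0], "fingers": -1},
    {"slide": [-0.035, -0.044, 0], "delta_rot": [0, 0, 0], "fingers": -1},
    {"slide": [-0.031, -0.056, 0], "delta_rot": [0, 0, 0], "fingers": -1}
  ]
}}

```text
time_s: 18.4
tcp_pos: [0.5499, 0.2187, 0.0606]
eef_rot: [180.0, 0.0, -97.4]
contact_force: [-0.8, -0.3, 1.0]
gripper_width: 0.0007
gripper_force: 0.4
```

Request:
{"name": "play_rows", "arguments": {
  "rows": [
    {"slide": [-0.02, -0.053, 0], "delta_rot": [0, 0, 0], "fingers": -1},
    {"slide": [-0.013, -0.047, 0], "delta_rot": [0, 0, 0], "fingers": -1},
    {"slide": [-0.007, -0.02, 0], "delta_rot": [0, 0, 0], "fingers": -1},
    {"slide": [0, 0, 0], "delta_rot": [0, 0, 0], "fingers": -1},
    {"slide": [0, 0, 0], "delta_rot": [0, 0, 0], "fingers": -1}
  ]
}}

```text
time_s: 19.02
tcp_pos: [0.5675, 0.2216, 0.0605]
eef_rot: [180.0, -0.0, -97.4]
contact_force: [-2.7, -1.4, 1.1]
gripper_width: 0.0005
gripper_force: 1.2
```

```bash
python3 cap.py w11; python3 sp.py w11 10 40 180 400|head -1
```

```text
19.025 [0.5675355  0.22155019 0.06049114] [ 1.79963806e+02 -3.65309843e-02 -9.73990385e+01] [-2.67452737 -1.42290767  1.14861578]
tcp jig [-0.07151619  0.08710378] 0.06049113643505801
```

Request:
{"name": "play_rows", "arguments": {
  "rows": [
    {"slide": [0, -0.01, 0], "delta_rot": [0, 0, 0], "fingers": -1},
    {"slide": [0, -0.01, 0], "delta_rot": [0, 0, 0], "fingers": -1},
    {"slide": [0, 0, 0], "delta_rot": [0, 0, 0], "fingers": -1}
  ]
}}

```text
time_s: 19.45
tcp_pos: [0.5681, 0.2214, 0.0603]
eef_rot: [179.8, -0.1, -97.4]
contact_force: [-15.0, 2.8, 7.6]
gripper_width: 0.0001
gripper_force: 7.5
```

The force rises sharply, so the latch is on its stop. I'll back off, rise, and check numerically from above.

Request:
{"name": "play_rows", "arguments": {
  "rows": [
    {"slide": [0, 0.12, 0], "delta_rot": [0, 0, 0], "fingers": -1},
    {"slide": [0, 0, -0.28], "delta_rot": [0, 0, 0], "fingers": -1},
    {"slide": [0, 0, -0.28], "delta_rot": [0, 0, 0], "fingers": -1},
    {"slide": [0, 0, -0.28], "delta_rot": [0, 0, 0], "fingers": -1},
    {"slide": [-0.2, 0, 0], "delta_rot": [0, 0, 0], "fingers": -1},
    {"slide": [-0.2, 0, 0], "delta_rot": [0, 0, 0], "fingers": -1},
    {"slide": [0, 0, 0], "delta_rot": [0, 0, 0], "fingers": -1},
    {"slide": [0, 0, 0], "delta_rot": [0, 0, 0], "fingers": -1}
  ]
}}

```text
time_s: 20.45
tcp_pos: [0.5602, 0.2839, 0.1851]
eef_rot: [179.9, -0.1, -97.3]
contact_force: [-0.1, -0.3, -0.4]
gripper_width: 0.0005
gripper_force: 0.0
```

```bash
python3 cap.py w12
python3 - <<'E'
from h import *;import pickle
s,c=pickle.load(open("w12.pkl","rb"));R,t=c["Rt"];O=np.array([.6273,.126]);a=-.1285
J=np.array([[np.cos(a),-np.sin(a)],[np.sin(a),np.cos(a)]])
P=lambda x,y,z:proj(c,np.r_[O+J@[x,y],z],R,t).round(0)
g=cv2.cvtColor(c["image"],cv2.COLOR_BGR2GRAY)
for n,q in dict(nose=(-.048,.016,.0545),pivot=(-.048,.036,.0545),knob=(-.048,.096,.0805),lever=(-.048,.07,.0545),lug_l=(-.056,-.01,.042),oldlever=(-.08,.046,.0545),open_knob=(-.107,.05,.0805)).items():
    u,v=map(int,P(*q)); print(n,u,v,g[v,u-14:u+15:2] if 0<=v<290 else "-")
E
python3 sp.py w12 10 40 150 420|head -1; python3 fl.py w12 20 100 200 330 | awk 'NR%8==0'
```

```text
20.45 [0.56019958 0.28388649 0.18505425] [ 1.79910820e+02 -1.08269698e-01 -9.73330667e+01] [-0.06079643 -0.34016757 -0.3963712 ]
nose 260 56 [ 95 150 174 167  64  84  82  89  81  84  78  54 139 182 171]
pivot 261 85 [ 50  76  86  81 165 175 172 175 177 183 142  84  82  84  66]
knob 260 169 [58 54 59 46 49 49 50 46 48 50 48 51 40 47 52]
lever 263 132 [43 86 81 88 66 83 82 82 81 77 73 50 49 58 46]
lug_l 271 21 [179 180 184 179 182 189 176 186 181 172  98  86  85  80  82]
oldlever 303 99 [85 82 80 78 83 83 85 79 86 85 81 82 84 88 87]
open_knob 341 102 [81 79 83 80 81 81 85 83 82 79 82 82 84 79 80]
tcp jig [-0.08677982  0.14798606] 0.18505424754990538
32 [(np.int64(200), np.int64(240), np.float64(0.1), np.float64(-31.5)), (np.int64(247), np.int64(276), np.float64(-36.2), np.float64(-59.3))]
48 [(np.int64(200), np.int64(236), np.float64(1.2), np.float64(-27.7)), (np.int64(248), np.int64(252), np.float64(-36.3), np.float64(-40.2)), (np.int64(269), np.int64(277), np.float64(-52.7), np.float64(-59.8)), (np.int64(280), np.int64(329), np.float64(-61.3), np.float64(-100.4))]
64 []
80 [(np.int64(200), np.int64(210), np.float64(3.4), np.float64(-5.4)), (np.int64(256), np.int64(265), np.float64(-41.5), np.float64(-49.5))]
96 [(np.int64(200), np.int64(220), np.float64(4.5), np.float64(-12.5))]
```

The dark latch nose crosses the bright lug exactly where the closed pose predicts, and the robot is clear. I'm handing the job in.

```bash
python3 -c "
from plant import r
print(r.close_job())"
```

```text
the job is handed in; nothing more can be done
None
```

The job is handed in after about 20 s of robot time: the spool rests about 1 mm short of line-up (measured before the ring was closed), the ring is closed and the latch is on its stop across the lug. No verdict was returned, and I viewed 11 pictures, one over the limit of 10.

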